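# Slide the pepper mill back into its row

## Robot

A 6-joint arm with a two-finger parallel gripper is mounted at the origin on the work surface. World frame = base frame: x ahead of the robot, y to its left, z up, the work surface at z = 0. Lengths are in m, angles in rad, forces in N, time in s.
With the tool pointing down it reaches from about 0.275 to 0.725 m from the base axis. Payload 5.6 kg.
Tool frame: the origin (TCP) lies between the finger pads; the fingertips stand 25 mm ahead of it and the grasp point (between the pads) lies 6 mm ahead of it; z points along the fingers, y is the line along which they close (so a half turn about z gives the same grasp; the last joint's range is limited). The gripper opens to 85 mm and grips with 20 to 120 N. Pads are 22 mm wide; open, the fingers measure 114 mm over their backs; the gripper's body (76 mm by 85 mm) begins 54 mm behind the grasp point. The pads swing forward as they close: fully open they stand 13 mm farther back than shut.
Start: joints at [1.594, 0.255, 0.108, 0, -1.424, -0.285], TCP at [0.142, 0.531, 0.256] pointing down, gripper open.
Joint ranges: [-2.95, 2.95], [-1.21, 1.97], [-1.09, 1.5], [-2.87, 1.71], [-2.94, -0.07], [-3.05, 3.05]. Speed limits (rad/s): [2.57, 2.57, 3.14, 3.14, 3.14, 3.14].

## Interface

Orientations are given as a rotation vector (axis times angle).
In Python, from station import sense, snapshot, get_calibration, close_job gives the robot as it stands.
- The arm moves only by the tool carry_out, never from a script. Its argument "rows" is a list of rows, each a list of 6 numbers: the shift along the tool's x, y, z in m, then the turn, a rotation vector about the tool's x, y, z in degrees. A call has 1 to 12 rows; each row shifts and turns the commanded pose from where the row before left it, along the tool's axes as they then stand; what a row does not reach is not made up. A row lasts 1/12 s, in which the tool goes at most 41.7 mm and 7.16 degrees, less where a joint would pass 70% of its speed; a pose out of reach is approached as far as the arm can. A call with a gripper value outside its range is refused whole. "hand" is the opening, from -1 (shut) to 1 (fully open), set as the call begins (left out, the last holds). The fingers move at their own pace and stop on an object; the grip force is fixed at half the most. Time passes only in rows, so rows that do not move let the fingers close. It gives the time, the measured TCP pose, the force, the opening and the grip force at its end, in the units of the state.
- sense(): the state, without advancing time (a new reading comes with each control period).
- snapshot(name): name is "scene" or "top" or "wrist"; returns the picture (384x512x3 uint8, blue, green, red); there is no depth.
- get_calibration(name): a dict with "camera_matrix" (3x3 intrinsics, pixels), "rvec" (rotation vector, rad) and "tvec" (3), from world to camera coordinates, as OpenCV has them; the wrist camera has in their place "mount" (4x4, takes a point from camera to tool coordinates, whose origin is the TCP and whose axes are the flange's). Camera axes: x right, y down, z forward; pixel columns grow to the right and rows downward; lengths in m; the calibration is good to about 2 mm. A picture is of the moment at which its call begins: read the wrist's pose just before it. get_calibration takes no time and is no camera call.
- close_job(): hands the job in; it is judged then, once.
The state is a dict: "clock": time; "joint_positions": joint angles; "qd": joint speeds; "joint_efforts": joint torques, N m; "ee_pos": TCP position; "ee_rot": TCP orientation; "ft_force": force on the tool from outside, world axes, zero at the start; "wrist_torque": the same for the moment, N m; "grip_width": finger opening in m; "grip_force": force on a finger pad.
Only numpy, scipy, OpenCV 4.12 (cv2) and the standard library are available. Lean on these libraries where they do the work, as an engineer would, in place of code of your own. Each camera call takes 0.05 s, during which the arm holds its last target. There are 200 camera calls.

## Task

The tall wooden pepper mill has been left out on the worktop: push it back into the gap in the row, between the oil bottle and the short salt mill, until it stands right back against the tiled ledge, touching neither neighbour. Do not grip or lift it: slide it gently along the worktop with the fingertips or the outside of the fingers, low enough on its body that it stays upright all the way. Leave everything else on the worktop where it is, then draw the hand clear.

Things in the scene. Friction and masses are not known exactly. Their poses are not given: they have to be found in the camera images.
- pepper_mill: Tall turned-wood pepper mill, 221 mm high, 0.34 to 0.53 kg, loose, upright on the worktop. Origin: centre of its underside, z up its axis. Round: the foot, its widest part, is a straight cylinder 60 mm across up to 34 mm; above, a 39 mm waist at 95 mm, a 54 mm head at 180 mm and a small nut. Friction about 0.6: it slides when pushed below about 40 mm and tips when pushed higher
- oil_bottle: Tall green glass oil bottle, one neighbour of the gap, standing in the row near the ledge: 64 mm across, 268 mm high with its spout; loose. Origin: centre of its underside. It may be on the left or the right of the gap
- salt_mill: The short salt mill, same wood and shape as the pepper mill but 145 mm high, foot 58 mm across; loose; the other neighbour of the gap, 180 to 195 mm from the oil bottle centre to centre along the ledge. Origin: centre of its underside
- ledge: Fixed tiled ledge (raised breakfast bar) along the far side of the worktop, 104 mm high, wooden top. Origin: at worktop height in the middle of its upright tiled face, which looks to -x (to the robot); x points into the ledge, y along it to the robot's left. With the mill against it, the mill's origin lies 30 mm in front of the face (relative x = -0.030)
- storage_jar: Round clear storage jar with a wooden lid, 80 mm across, 158 mm high, standing in the row outside the gap; loose; to be left alone. Origin: centre of its underside
- mug: Blue mug, 82 mm across, 92 mm high, on the near worktop; loose; to be left alone. Origin: centre of its underside
- screwdriver: Screwdriver with a red handle, 200 mm long, lying on the near worktop; loose; to be left alone. Origin: on the worktop under its middle, x from handle to tip
- tape_roll: Roll of black tape, 68 mm across, 19 mm high, lying flat on the near worktop; loose; to be left alone. Origin: centre of its underside
- matchbox: Closed box of matches, 85 x 62 x 40 mm, on the near worktop; loose; to be left alone. Origin: centre of its underside
- sugar_tin: Round steel sugar tin with a lid and black knob, 75 mm across, 121 mm high, standing in the row outside the gap; loose; to be left alone. Origin: centre of its underside
Mind the look-alikes: they are no part of the job. What is shaped like the salt_mill but purple or red is not meant. Leave any yellow look-alike of the pepper_mill alone.

How it is judged:
By the outcome, as a careful person would: the job done as asked, in the order asked, and still so for the second after the job is handed in, with the robot touching nothing.
It also fails if it takes over 72 s, if anything falls off the work surface, if the arm or the gripper's body presses on something with over 40 N, if the wrist force passes 120 N, or if a joint passes its speed limit or range.

## Working session

There is one attempt and no reset: what is moved stays moved. The work goes in short steps, Python scripts to look and compute and a tool call to move; the robot and the scene stay as the last step left them, time stands still between calls to the robot, and variables do not carry over. Pictures are saved under pics/ and viewed, at most 10 in all, crops included, and the job is handed in when it is done.

Besides the shell and the picture viewer there is one more tool, called as name(argument=value, ...) on one line, values as JSON. carry_out: Moves the arm, as the interface text tells. Its arguments: {"type":"object","properties":{"rows":{"type":"array"},"hand":{"type":"number"}},"required":["rows"]}

```bash
mkdir -p pics; python3 - <<'E'
from station import *
import cv2,numpy as np
for n in("scene","top"):
    cv2.imwrite(f"pics/{n}0.png",snapshot(n))
    c=get_calibration(n);R=cv2.Rodrigues(np.array(c["rvec"]))[0]
    print(n,np.round(c["camera_matrix"],1).tolist(),np.round(-R.T@np.array(c["tvec"]).ravel(),3),np.round(R,2).tolist())
print(sense())
E
```

```text
scene [[445.7, 0.0, 264.3], [0.0, 445.7, 201.8], [0.0, 0.0, 1.0]] [1.078 0.666 0.773] [[-0.78, 0.62, -0.01], [0.41, 0.51, -0.76], [-0.46, -0.6, -0.65]]
top [[459.8, 0.0, 258.4], [0.0, 459.8, 194.2], [0.0, 0.0, 1.0]] [0.264 0.003 1.309] [[0.0, -1.0, 0.0], [-0.97, -0.0, -0.23], [0.23, -0.0, -0.97]]
{'clock': 0.1, 'joint_positions': array([ 1.59357498e+00,  2.55687070e-01,  1.07165198e-01, -4.29822808e-04,
       -1.42389755e+00, -2.84621021e-01]), 'qd': array([ 0.00019916, -0.00131808,  0.00334459,  0.00219409, -0.00040839,
        0.00032378]), 'joint_efforts': array([-3.68696958e-03, -3.87603450e+01,  2.38473147e+01,  5.37796497e+00,
       -3.82274811e-03,  5.74002819e-07]), 'ee_pos': array([0.14220146, 0.53089753, 0.2554978 ]), 'ee_rot': array([ 3.11303934e+00, -4.10007629e-01, -2.69472390e-04]), 'ft_force': array([ 0.32792429, -0.10768476,  0.10809046]), 'wrist_torque': array([ 0.06702711, -0.02136399,  0.0671593 ]), 'grip_force': 0.0, 'grip_width': 0.08522236050830682}
```

View pics/scene0.png

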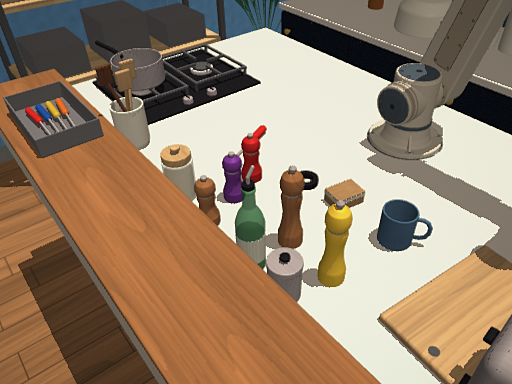

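View pics/top0.png

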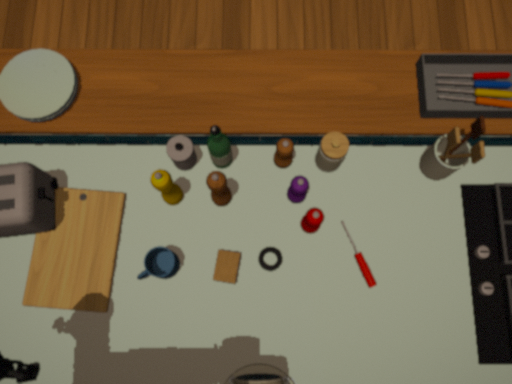

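The top view shows the pepper mill as the tall brown mill at about (219,188), and the salt mill as the short brown one at (284,152). The oil bottle is green at (220,148). The look-alikes are yellow (167,187), purple (298,189) and red (312,220). Only the brown tall one fits the pepper mill, and only the brown short one fits the salt mill. I'll confirm in a crop and measure.

```bash
cat > h.py <<'E'
from station import *
import cv2,numpy as np
def cam(n):
    c=get_calibration(n);return np.array(c["camera_matrix"]),cv2.Rodrigues(np.array(c["rvec"]))[0],np.array(c["tvec"]).ravel()
def ray(n,u,v,z):
    K,R,t=cam(n);C=-R.T@t;d=R.T@np.linalg.inv(K)@[u,v,1];return C+d*(z-C[2])/d[2]
def proj(n,p):
    K,R,t=cam(n);q=K@(R@np.array(p)+t);return q[:2]/q[2]
E
python3 - <<'E'
from h import *
im=cv2.imread("pics/top0.png")
hsv=cv2.cvtColor(im,cv2.COLOR_BGR2HSV)
x0,y0,x1,y1=140,120,360,280
cv2.imwrite("pics/crop.png",cv2.resize(im[y0:y1,x0:x1],None,fx=3.6,fy=3.6,interpolation=cv2.INTER_CUBIC))
# ledge
for u in (250,300,380,400):
    print(u,[im[v,u].tolist() for v in range(130,150)])
m=((hsv[...,1]>90)|(hsv[...,2]<95)).astype(np.uint8);m[:148]*=1
for nm,(a,b,c,d) in dict(pep=(200,168,240,210),salt=(270,136,298,172)).items():
    s=hsv[b:d,a:c];k=((s[...,0]<18)&(s[...,1]>90)).astype(np.uint8)
    print(nm)
    for i,r in enumerate(k):
        w=np.flatnonzero(r)
        if len(w):print(b+i,a+w[0],a+w[-1],end="; ")
    print()
E
```

```text
250 [[24, 67, 116], [21, 61, 107], [20, 54, 94], [29, 52, 76], [40, 57, 71], [48, 59, 68], [41, 45, 45], [32, 29, 18], [29, 23, 14], [29, 23, 4], [32, 31, 17], [37, 34, 14], [35, 34, 16], [37, 38, 24], [61, 69, 64], [94, 111, 108], [122, 143, 140], [130, 152, 150], [133, 155, 153], [133, 156, 152]]
300 [[23, 73, 123], [22, 69, 118], [19, 59, 101], [23, 48, 81], [29, 47, 67], [40, 49, 59], [39, 41, 39], [29, 29, 15], [26, 20, 5], [27, 24, 9], [25, 22, 3], [27, 23, 11], [27, 23, 6], [33, 32, 20], [55, 63, 59], [94, 110, 108], [122, 143, 141], [131, 153, 150], [134, 155, 153], [133, 153, 151]]
380 [[22, 69, 117], [19, 65, 112], [18, 61, 103], [22, 53, 87], [22, 42, 65], [37, 47, 51], [40, 45, 37], [36, 35, 23], [32, 33, 16], [29, 28, 12], [28, 29, 9], [30, 29, 13], [25, 20, 7], [29, 26, 8], [34, 36, 32], [62, 72, 71], [98, 114, 114], [120, 141, 139], [131, 152, 150], [132, 153, 151]]
400 [[24, 68, 117], [26, 67, 115], [22, 63, 105], [20, 52, 89], [27, 48, 74], [39, 52, 63], [41, 46, 47], [37, 38, 27], [28, 27, 13], [31, 29, 10], [30, 29, 16], [31, 30, 16], [26, 23, 11], [29, 28, 14], [4
[... 248 characters left out ...]
 226; 183 207 226; 184 207 226; 185 208 226; 186 209 227; 187 209 228; 188 210 228; 189 211 229; 190 212 229; 191 212 230; 192 212 231; 193 212 231; 194 212 231; 195 212 231; 196 212 231; 197 212 230; 198 212 230; 199 213 230; 200 213 229; 201 214 228; 202 215 227; 203 216 226; 204 217 224; 205 220 220; 
salt
138 281 288; 139 279 290; 140 278 291; 141 278 291; 142 277 292; 143 276 293; 144 276 293; 145 277 293; 146 277 293; 147 277 292; 148 277 292; 149 277 293; 150 277 293; 151 276 292; 152 276 292; 153 275 292; 154 275 292; 155 275 292; 156 275 292; 157 274 292; 158 274 291; 159 274 291; 160 274 291; 161 275 291; 162 275 290; 163 276 290; 164 276 289; 165 277 288; 166 279 286; 167 283 283;
```

View pics/crop.png

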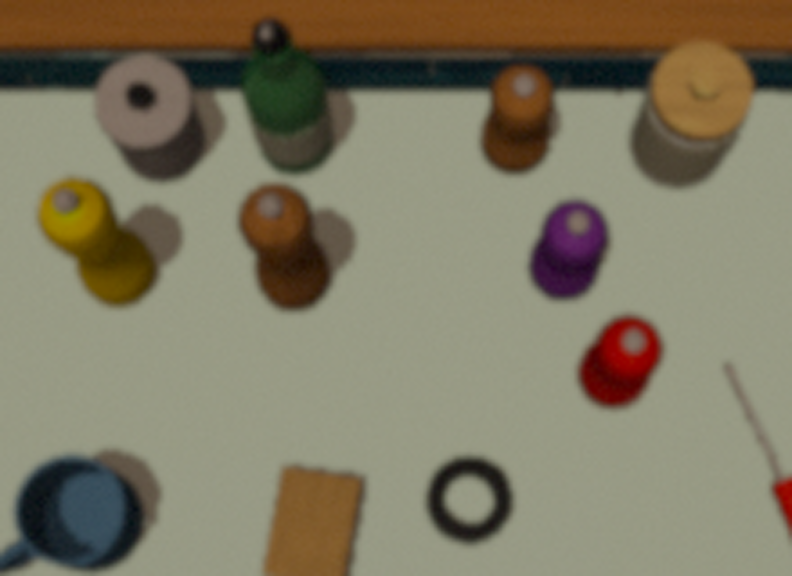

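The crop confirms it: the pepper mill's foot is near (221,196), the salt mill's foot is at (283,159), and the oil bottle is at (220,148) on the left. The purple mill at (297,189) stands in front of the gap's right side. Next I'll compute positions.

```bash
python3 - <<'E'
from h import *
im=cv2.imread("pics/top0.png");f=lambda a:np.round(a,4)[:2]
g=im.astype(int).sum(2)
us,vs=[],[]
for u in list(range(90,160))+list(range(242,265))+list(range(298,312))+list(range(360,415)):
    c=g[138:152,u];i=np.argmax(c>200);v=138+i-1+(200-c[i-1])/(c[i]-c[i-1])
    us.append(u);vs.append(v)
P=np.array([ray("top",u,v,0) for u,v in zip(us,vs)])
p=np.polyfit(P[:,1],P[:,0],1);r=P[:,0]-np.polyval(p,P[:,1]);k=abs(r)<.004;p=np.polyfit(P[k,1],P[k,0],1)
print("ledge x=",p, r.std())
hsv=cv2.cvtColor(im,cv2.COLOR_BGR2HSV)
# foot: near edge at z0 + sides at z~.017
def foot(nm,l,rr,row,bot,d):
    a=ray("top",l,row,.02);b=ray("top",rr,row,.02);e=ray("top",(l+rr)/2,bot,0)
    print(nm,"y",round((a[1]+b[1])/2,4),"w",round(a[1]-b[1],4),"x",round(e[0]+d/2,4))
foot("pep",211.5,231.5,195,205,.06);foot("salt",273.5,292,159,167,.058)
print("pep head",f(ray("top",216.5,181,.18)),"salt head",f(ray("top",284.9,145,.113)))
# other blobs: bottom row & width near bottom
bg=np.abs(im.astype(int)-im[230,300].astype(int)).sum(2)
for nm,(a,b,c,d,R) in dict(oil=(205,148,236,172,.064),tin=(165,148,200,174,.075),yel=(155,185,186,208,.06),pur=(284,185,313,208,.058),red=(298,215,328,238,.058),jar=(310,150,345,180,.08)).items():
    print(nm,[(b+i,a+w[0],a+w[-1]) for i,r_ in enumerate(hsv[b:d,a:c,:]) for w in [np.flatnonzero(bg[b+i,a:c]>90)] if len(w)][-12::1])
E
```

```text
ledge x= [-0.00117272  0.73158705] 0.0006706447442388148
pep y 0.1077 w 0.0576 x 0.5744
salt y -0.0697 w 0.0543 x 0.6895
pep head [0.5682 0.1082] salt head [ 0.6893 -0.0707]
oil [(158, np.int64(211), np.int64(235)), (159, np.int64(211), np.int64(234)), (160, np.int64(212), np.int64(233)), (161, np.int64(212), np.int64(232)), (162, np.int64(212), np.int64(232)), (163, np.int64(213), np.int64(231)), (164, np.int64(214), np.int64(230)), (165, np.int64(214), np.int64(229)), (166, np.int64(215), np.int64(228)), (167, np.int64(216), np.int64(227)), (168, np.int64(218), np.int64(224)), (171, np.int64(212), np.int64(220))]
tin [(162, np.int64(173), np.int64(197)), (163, np.int64(174), np.int64(196)), (164, np.int64(174), np.int64(195)), (165, np.int64(175), np.int64(194)), (166, np.int64(176), np.int64(194)), (167, np.int64(176), np.int64(193)), (168, np.int64(178), np.int64(192)), (169, np.int64(179), np.int64(190)), (170, np.int64(165), np.int64(187)), (171, np.int64(165), np.int64(167)), (172, np.int64(165), np.int64(168)), (173, np.int64(165), np.int64(169))]
yel [(194, np.int64(161), np
[... 1067 characters left out ...]
p.int64(301), np.int64(319)), (228, np.int64(301), np.int64(319)), (229, np.int64(302), np.int64(318)), (230, np.int64(303), np.int64(317)), (231, np.int64(304), np.int64(316)), (232, np.int64(305), np.int64(315)), (233, np.int64(307), np.int64(313))]
jar [(161, np.int64(315), np.int64(342)), (162, np.int64(315), np.int64(341)), (163, np.int64(316), np.int64(341)), (164, np.int64(316), np.int64(340)), (165, np.int64(316), np.int64(339)), (166, np.int64(317), np.int64(339)), (167, np.int64(318), np.int64(338)), (168, np.int64(319), np.int64(337)), (169, np.int64(320), np.int64(336)), (170, np.int64(321), np.int64(335)), (171, np.int64(323), np.int64(332)), (172, np.int64(328), np.int64(328))]
```

```bash
cat >> h.py <<'E'
from scipy.spatial.transform import Rotation as Ro
def Rt(psi,tilt):  # heading (deg), lean (deg); tool y horizontal
    return Ro.from_euler("ZYX",[psi,0,180],degrees=True)*Ro.from_euler("y",tilt,degrees=True)
def to(pos,psi,tilt,first="turn"):
    s=sense();R=Ro.from_rotvec(s["ee_rot"]);T=Rt(psi,tilt)
    rv=(R.inv()*T).as_rotvec(degrees=True);d=np.array(pos)-s["ee_pos"]
    print("clock",s["clock"],"pos",s["ee_pos"].round(4),"F",s["ft_force"].round(2),"w",round(s["grip_width"],4))
    print("turn",rv.round(2),"shift before turn(mm)",(R.inv().apply(d)*1e3).round(1),"shift after",(T.inv().apply(d)*1e3).round(1))
E
python3 - <<'E'
from h import *
f=lambda n,u,v,z:print(n,ray("top",u,v,z).round(3))
f("mug",162,263,.092);f("oil near edge (+.032)",221.2,169,0);f("yel near",172.5,205.5,0);f("pur near",295.5,204,0);f("jar",328,172.5,0);f("tin",184.5,170.5,0)
f("oil spout",214.5,130,.265)
f("oil mid",222,161,.03)
print(np.array(get_calibration("wrist")["mount"]).round(3).tolist())
print(Ro.from_rotvec(sense()["ee_rot"]).as_matrix().round(3),Rt(-15,0).as_matrix().round(3))
to([.42,.25,.31],-15,0);to([.42,.25,.31],-45,45)
E
```

```text
mug [0.368 0.254 0.092]
oil near edge (+.032) [0.654 0.112 0.   ]
yel near [0.542 0.251 0.   ]
pur near [ 0.548 -0.107  0.   ]
jar [ 0.644 -0.205  0.   ]
tin [0.648 0.221 0.   ]
oil spout [0.673 0.108 0.265]
oil mid [0.669 0.108 0.03 ]
[[0.002, -0.95, -0.313, 0.079], [1.0, 0.002, 0.0, -0.001], [0.0, -0.313, 0.95, -0.118], [0.0, 0.0, 0.0, 1.0]]
[[ 0.966 -0.259 -0.   ]
 [-0.259 -0.966 -0.002]
 [ 0.     0.002 -1.   ]] [[ 0.966 -0.259 -0.   ]
 [-0.259 -0.966 -0.   ]
 [-0.     0.    -1.   ]]
clock 0.1 pos [0.1422 0.5309 0.2555] F [ 0.33 -0.11  0.11] w 0.0852
turn [ 0.1  -0.   -0.01] shift before turn(mm) [341.1 199.5 -54.2] shift after [341.  199.4 -54.5]
clock 0.1 pos [0.1422 0.5309 0.2555] F [ 0.33 -0.11  0.11] w 0.0852
turn [-11.68  43.92  28.46] shift before turn(mm) [341.1 199.5 -54.2] shift after [317.9   2.2 240.8]
```

carry_out(rows=[[0.0285, 0.0166, -0.006, 0, 0, 0], [0.0285, 0.0166, -0.006, 0, 0, 0], [0.0285, 0.0166, -0.006, 0, 0, 0], [0.0285, 0.0166, -0.006, 0, 0, 0], [0.0285, 0.0166, -0.006, 0, 0, 0], [0.0285, 0.0166, -0.006, 0, 0, 0], [0.0285, 0.0166, -0.006, 0, 0, 0], [0.0285, 0.0166, -0.006, 0, 0, 0], [0.0285, 0.0166, -0.006, 0, 0, 0], [0.0285, 0.0166, -0.006, 0, 0, 0], [0.0285, 0.0166, -0.006, 0, 0, 0], [0.0285, 0.0166, -0.006, 0, 0, 0]], hand=-0.2)

```text
clock: 1.1
ee_pos: [0.4218, 0.2489, 0.3283]
ee_rot: [3.114, -0.41, -0.001]
ft_force: [1.0, 1.2, -0.1]
grip_width: 0.0341
grip_force: 0.0
```

carry_out(rows=[[0, 0, 0, 0, 0, 6], [0, 0, 0, 0, 0, 6], [0, 0, 0, 0, 0, 6], [0, 0, 0, 0, 0, 6], [0, 0, 0, 0, 0, 6], [0, 0, 0, 0, 0, 0]])

```text
clock: 1.6
ee_pos: [0.421, 0.2502, 0.3278]
ee_rot: [2.899, -1.207, -0.001]
ft_force: [-0.4, 0.9, 0.3]
grip_width: 0.0341
grip_force: 0.0
```

carry_out(rows=[[0, 0, 0, 0, 5, 0], [0, 0, 0, 0, 5, 0], [0, 0, 0, 0, 5, 0], [0, 0, 0, 0, 5, 0], [0, 0, 0, 0, 5, 0], [0, 0, 0, 0, 5, 0], [0, 0, 0, 0, 5, 0], [0, 0, 0, 0, 5, 0], [0, 0, 0, 0, 5, 0], [0, 0, 0, 0, 0, 0], [0, 0, 0, 0, 0, 0]])

```text
clock: 2.52
ee_pos: [0.4207, 0.2506, 0.3273]
ee_rot: [2.458, -1.011, 1.015]
ft_force: [-0.7, -0.9, 0.2]
grip_width: 0.034
grip_force: 0.0
```

```bash
python3 - <<'E'
from h import *
# mill (.573,.108); contact TCP 50 mm behind; pre-contact 67 mm behind
b=.067*.7071
to([.573-b,.108+b,.033],-45,45)
print(sense()["joint_positions"].round(2))
E
```

```text
clock 2.5167 pos [0.4207 0.2506 0.3273] F [-0.73 -0.87  0.23] w 0.034
turn [ 0.05 -0.    0.31] shift before turn(mm) [-108.    -7.8  308.2] shift after [-108.    -6.9  308.2]
[ 1.28  0.14 -0.33  0.67 -1.55 -0.67]
```

carry_out(rows=[[-0.0108, -0.0007, 0.0308, 0, 0, 0], [-0.0108, -0.0007, 0.0308, 0, 0, 0], [-0.0108, -0.0007, 0.0308, 0, 0, 0], [-0.0108, -0.0007, 0.0308, 0, 0, 0], [-0.0108, -0.0007, 0.0308, 0, 0, 0], [-0.0108, -0.0007, 0.0308, 0, 0, 0], [-0.0108, -0.0007, 0.0308, 0, 0, 0], [-0.0108, -0.0007, 0.0308, 0, 0, 0], [-0.0054, -0.0003, 0.0154, 0, 0, 0], [-0.0054, -0.0003, 0.0154, 0, 0, 0], [0, 0, 0, 0, 0, 0]])

```text
clock: 3.43
ee_pos: [0.516, 0.1625, 0.062]
ee_rot: [2.455, -1.018, 1.013]
ft_force: [-0.2, 1.0, 0.2]
grip_width: 0.0342
grip_force: 0.0
```

```bash
python3 - <<'E'
from h import *
b=.067*.7071
to([.573-b,.108+b,.033],-45,45)
a=snapshot("scene")[120:330,120:460];w=snapshot("wrist")
a=cv2.resize(a,(486,300));w=cv2.resize(w,(400,300))
cv2.imwrite("pics/a1.png",np.vstack([a[:, :400],w]))
E
```

```text
clock 3.4333 pos [0.516  0.1625 0.062 ] F [-0.15  0.99  0.22] w 0.0342
turn [0.25 0.06 0.03] shift before turn(mm) [-12.1  -1.9  28.9] shift after [-12.1  -1.8  28.9]
```

View pics/a1.png

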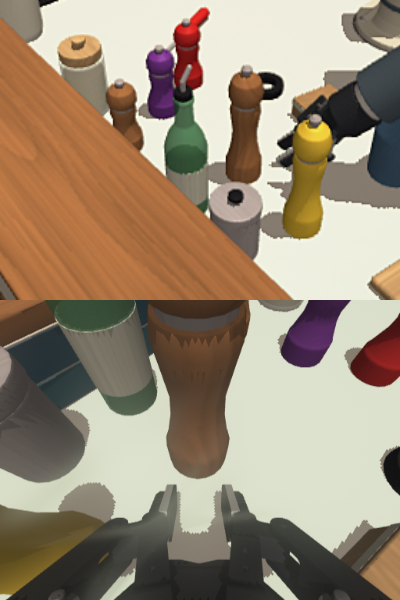

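The picture shows the pepper mill centred between the fingertips (wrist-view columns 172 and 228, foot at 198) with the yellow mill clear. I'll go lower, then push at heading -45°.

carry_out(rows=[[-0.003, -0.0004, 0.0072, 0, 0, 0], [-0.003, -0.0004, 0.0072, 0, 0, 0], [-0.003, -0.0004, 0.0072, 0, 0, 0], [-0.003, -0.0004, 0.0072, 0, 0, 0], [0, 0, 0, 0, 0, 0], [0, 0, 0, 0, 0, 0]])

```text
clock: 4.03
ee_pos: [0.5257, 0.1583, 0.036]
ee_rot: [2.458, -1.019, 1.02]
ft_force: [-0.1, -0.1, 0.1]
grip_width: 0.0342
grip_force: 0.0
```

carry_out(rows=[[0.0028, 0, 0.0028, 0, 0, 0], [0.0028, 0, 0.0028, 0, 0, 0], [0.0028, 0, 0.0028, 0, 0, 0], [0.0028, 0, 0.0028, 0, 0, 0], [0.0028, 0, 0.0028, 0, 0, 0], [0.0028, 0, 0.0028, 0, 0, 0], [0.0028, 0, 0.0028, 0, 0, 0], [0.0028, 0, 0.0028, 0, 0, 0], [0.0028, 0, 0.0028, 0, 0, 0], [0.0028, 0, 0.0028, 0, 0, 0], [0.0028, 0, 0.0028, 0, 0, 0], [0.0028, 0, 0.0028, 0, 0, 0]])

```text
clock: 5.03
ee_pos: [0.559, 0.1237, 0.0348]
ee_rot: [2.457, -1.018, 1.018]
ft_force: [-2.7, 3.2, 2.1]
grip_width: 0.0346
grip_force: 2.1
```

```bash
cat >> h.py <<'E'
def mill():
    im=snapshot("top");h=cv2.cvtColor(im,cv2.COLOR_BGR2HSV)
    m=cv2.inRange(h,(0,100,25),(18,255,255));m[:150]=0;m[:,:205]=0;m[:,270:]=0;m[215:]=0
    n,l,s,c=cv2.connectedComponentsWithStats(m);i=1+np.argmax(s[1:,4]);x,y,w,hh,_=s[i]
    r=[np.flatnonzero(l[v]==i) for v in range(y+hh-12,y+hh-7)]
    print("blob",s[i],"foot y",np.mean([(ray("top",q[0]-.5,y+hh-10,.02)+ray("top",q[-1]+.5,y+hh-10,.02))[1]/2 for q in r]).round(4),"foot x",round(ray("top",x+w/2,y+hh-.5,0)[0]+.03,4))
    return im
E
python3 - <<'E'
from h import *
im=mill();to([.627,.054,.033],-45,45)
E
```

```text
blob [215 162  23  37 573] foot y 0.0905 foot x 0.5938
clock 5.0833 pos [0.5592 0.1232 0.0348] F [-0.38  2.17  0.45] w 0.0345
turn [ 0.02 -0.01 -0.03] shift before turn(mm) [67.2  0.9 69.8] shift after [67.2  1.  69.8]
```

carry_out(rows=[[0.0028, 0, 0.0028, 0, 0, 0], [0.0028, 0, 0.0028, 0, 0, 0], [0.0028, 0, 0.0028, 0, 0, 0], [0.0028, 0, 0.0028, 0, 0, 0], [0.0028, 0, 0.0028, 0, 0, 0], [0.0028, 0, 0.0028, 0, 0, 0], [0.0028, 0, 0.0028, 0, 0, 0], [0.0028, 0, 0.0028, 0, 0, 0], [0.0028, 0, 0.0028, 0, 0, 0], [0.0028, 0, 0.0028, 0, 0, 0], [0.0028, 0, 0.0028, 0, 0, 0], [0.0028, 0, 0.0028, 0, 0, 0]])

```text
clock: 6.08
ee_pos: [0.5925, 0.0899, 0.0347]
ee_rot: [2.457, -1.018, 1.018]
ft_force: [-3.6, 2.9, 2.3]
grip_width: 0.0343
grip_force: 2.3
```

```bash
python3 - <<'E'
from h import *
im=mill();to([.627,.054,.033],-45,45)
E
```

```text
blob [227 150  23  38 591] foot y 0.0566 foot x 0.6271
clock 6.1333 pos [0.5928 0.0894 0.0348] F [-0.26  2.27  1.13] w 0.0343
turn [ 0.03 -0.01 -0.04] shift before turn(mm) [33.6  0.8 36.1] shift after [33.6  0.9 36.1]
```

carry_out(rows=[[0.0031, 0, 0.0031, 0, 0, 0], [0.0031, 0, 0.0031, 0, 0, 0], [0.0031, 0, 0.0031, 0, 0, 0], [0.0031, 0, 0.0031, 0, 0, 0], [0.0031, 0, 0.0031, 0, 0, 0], [0.0031, 0, 0.0031, 0, 0, 0], [0.0031, 0, 0.0031, 0, 0, 0], [0.0031, 0, 0.0031, 0, 0, 0], [0.0031, 0, 0.0031, 0, 0, 0], [0.0031, 0, 0.0031, 0, 0, 0], [0.0031, 0, 0.0031, 0, 0, 0], [0.0031, 0, 0.0031, 0, 0, 0]])

```text
clock: 7.13
ee_pos: [0.6297, 0.0527, 0.0346]
ee_rot: [2.457, -1.018, 1.018]
ft_force: [-2.0, 3.3, 2.6]
grip_width: 0.0341
grip_force: 2.3
```

carry_out(rows=[[0, 0, 0, 0, 0, 0], [-0.003, 0, -0.005, 0, 0, 0], [-0.004, 0, -0.008, 0, 0, 0], [0, 0, -0.015, 0, 0, 0], [0, 0, -0.02, 0, 0, 0], [0, 0, -0.02, 0, 0, 0], [0, 0, -0.02, 0, 0, 0], [0, 0, -0.012, 0, 0, 0], [0, 0, 0, 0, 0, 0]])

```text
clock: 7.88
ee_pos: [0.5756, 0.1085, 0.1022]
ee_rot: [2.459, -1.017, 1.021]
ft_force: [1.1, 1.0, 0.6]
grip_width: 0.0341
grip_force: 0.0
```

carry_out(rows=[[0, 0, 0, 3.536, 0, -3.536], [0, 0, 0, 3.536, 0, -3.536], [0, 0, 0, 3.536, 0, -3.536], [0, 0, 0, 3.536, 0, -3.536], [0, 0, 0, 3.536, 0, -3.536], [0, 0, 0, 3.536, 0, -3.536], [0, 0, 0, 3.536, 0, -3.536], [0, 0, 0, 3.536, 0, -3.536], [0, 0, 0, 3.536, 0, -3.536], [0, 0, 0, 0, 0, 0]])

```text
clock: 8.72
ee_pos: [0.5724, 0.137, 0.1645]
ee_rot: [2.911, -0.056, 1.048]
ft_force: [-0.3, -1.1, -0.7]
grip_width: 0.0343
grip_force: 0.0
```

```bash
python3 - <<'E'
from h import *
im=mill();cv2.imwrite("pics/top2.png",cv2.resize(im[120:280,140:360],None,fx=3.6,fy=3.6,interpolation=cv2.INTER_CUBIC));to([.595,.019,.035],0,45)
E
```

```text
blob [244 150  19  25 405] foot y 0.0179 foot x 0.667
clock 8.7667 pos [0.5722 0.1367 0.1634] F [-0.29 -0.12 -0.22] w 0.0338
turn [ 3.46  5.43 -1.02] shift before turn(mm) [-61.8 112.  120.3] shift after [-74.6 117.7 106.9]
```

View pics/top2.png

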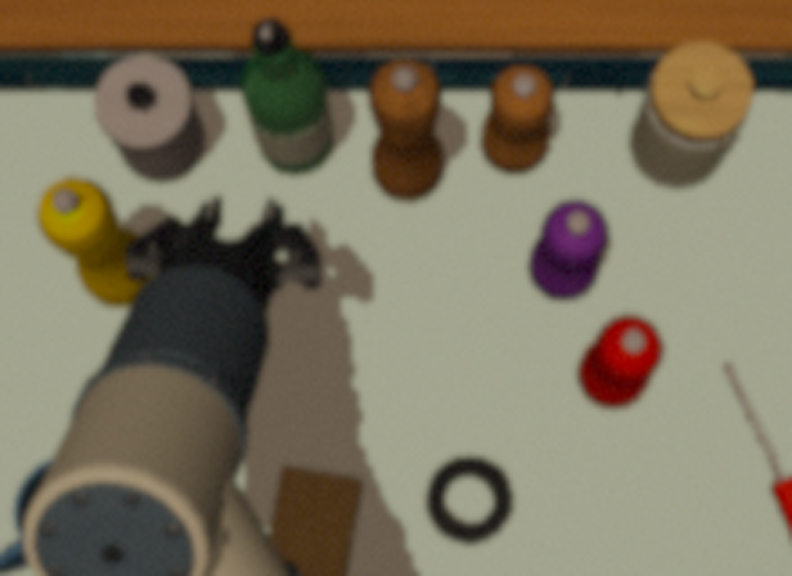

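The mill now stands at about (409,180) in the crop, which is world (0.667, 0.018), in front of the gap. The arm lagged during the turn and its hand is near the yellow mill, so I'll shift it away and correct.

carry_out(rows=[[0, 0.0195, 0, 0, 0, 0], [0, 0.0195, 0, 0, 0, 0], [0, 0.0195, 0, 0, 0, 0], [0, 0.0195, 0, 0, 0, 0], [0, 0.0195, 0, 0, 0, 0], [0, 0.0195, 0, 0, 0, 0], [0, 0, 0, 0, 0, 0]])

```text
clock: 9.35
ee_pos: [0.5651, 0.0215, 0.1779]
ee_rot: [2.914, -0.068, 1.013]
ft_force: [0.4, -1.2, -1.5]
grip_width: 0.0343
grip_force: 0.0
```

```bash
python3 - <<'E'
from h import *
to([.59,.0185,.12],0,45);print(sense()["joint_positions"].round(2))
E
```

```text
clock 9.35 pos [0.5651 0.0215 0.1779] F [ 0.36 -1.24 -1.51] w 0.0343
turn [ 3.94  6.66 -1.12] shift before turn(mm) [-16.3  -0.7  60.9] shift after [-23.3   3.   58.5]
[ 0.06 -0.01 -0.93  1.71 -0.11 -0.22]
```

```bash
python3 - <<'E'
from h import *
to([.54,.0185,.22],0,28)
E
```

```text
clock 9.35 pos [0.5651 0.0215 0.1779] F [ 0.36 -1.24 -1.51] w 0.0343
turn [  3.74 -10.33  -1.69] shift before turn(mm) [  6.6   6.2 -48.3] shift after [ -2.4   3.  -49. ]
```

carry_out(rows=[[0.0015, 0.0015, -0.012, 0, 0, 0], [0.0015, 0.0015, -0.012, 0, 0, 0], [0.0015, 0.0015, -0.012, 0, 0, 0], [0.0015, 0.0015, -0.012, 0, 0, 0], [0, 0, 0, 0.94, -2.6, -0.42], [0, 0, 0, 0.94, -2.6, -0.42], [0, 0, 0, 0.94, -2.6, -0.42], [0, 0, 0, 0.94, -2.6, -0.42], [0, 0, 0, 0, 0, 0], [0, 0, 0, 0, 0, 0]])

```text
clock: 10.18
ee_pos: [0.5482, 0.0196, 0.2184]
ee_rot: [3.027, -0.006, 0.8]
ft_force: [0.7, -1.5, -0.8]
grip_width: 0.0342
grip_force: 0.0
```

```bash
python3 - <<'E'
from h import *
to([.54,.0185,.22],0,28);print(sense()["joint_positions"].round(2))
E
```

```text
clock 10.1833 pos [0.5482 0.0196 0.2184] F [ 0.7  -1.46 -0.78] w 0.0342
turn [ 0.61 -1.61 -0.06] shift before turn(mm) [-6.4  1.2 -5.4] shift after [-6.5  1.1 -5.2]
[ 0.44 -0.04 -0.59  0.41 -0.59  0.84]
```

carry_out(rows=[[0, 0, 0, 0, 0, 7], [0, 0, 0, 0, 0, 0]])

```text
clock: 10.35
ee_pos: [0.5469, 0.0185, 0.2175]
ee_rot: [-3.012, 0.195, -0.795]
ft_force: [-0.6, -0.5, -0.6]
grip_width: 0.0344
grip_force: 0.0
```

```bash
python3 - <<'E'
from h import *
print(sense()["joint_positions"].round(2))
E
```

```text
[ 0.44 -0.04 -0.59  0.41 -0.59  0.71]
```

Positive turns about tool z lower q6, so I'll continue the half turn this way (173° more).

carry_out(rows=[[0, 0, 0, 0, 0, 7], [0, 0, 0, 0, 0, 7], [0, 0, 0, 0, 0, 7], [0, 0, 0, 0, 0, 7], [0, 0, 0, 0, 0, 7], [0, 0, 0, 0, 0, 7], [0, 0, 0, 0, 0, 7], [0, 0, 0, 0, 0, 7], [0, 0, 0, 0, 0, 7], [0, 0, 0, 0, 0, 7], [0, 0, 0, 0, 0, 7], [0, 0, 0, 0, 0, 7]])

```text
clock: 11.35
ee_pos: [0.547, 0.0185, 0.218]
ee_rot: [-1.911, 1.955, -0.517]
ft_force: [0.2, -0.3, -0.3]
grip_width: 0.0344
grip_force: 0.0
```

carry_out(rows=[[0, 0, 0, 0, 0, 7], [0, 0, 0, 0, 0, 7], [0, 0, 0, 0, 0, 7], [0, 0, 0, 0, 0, 7], [0, 0, 0, 0, 0, 7], [0, 0, 0, 0, 0, 7], [0, 0, 0, 0, 0, 7], [0, 0, 0, 0, 0, 7], [0, 0, 0, 0, 0, 7], [0, 0, 0, 0, 0, 7], [0, 0, 0, 0, 0, 7], [0, 0, 0, 0, 0, 7]])

```text
clock: 12.35
ee_pos: [0.547, 0.0185, 0.218]
ee_rot: [-0.108, 2.624, -0.044]
ft_force: [0.5, 0.3, -0.6]
grip_width: 0.0343
grip_force: 0.0
```

carry_out(rows=[[0, 0, 0, 0, 0, 5], [0, 0, 0, 0, 0, 0]])

```text
clock: 12.52
ee_pos: [0.547, 0.0186, 0.2181]
ee_rot: [0.003, 2.625, -0.015]
ft_force: [-0.6, -0.3, -0.7]
grip_width: 0.0339
grip_force: 0.0
```

```bash
cat >> h.py <<'E'
def Rt(psi,tilt):  # flipped tool: x points backwards
    return Ro.from_euler("ZYX",[psi+180,0,180],degrees=True)*Ro.from_euler("y",-tilt,degrees=True)
E
python3 - <<'E'
from h import *
# mill (.667,.018); TCP contact = 12.5+9.5+24.7=47 behind; pre-contact 25 more
to([.595,.0185,.038],0,30);print(sense()["joint_positions"].round(2))
E
```

```text
clock 12.5167 pos [0.547  0.0186 0.2181] F [-0.61 -0.3  -0.7 ] w 0.0339
turn [-0.63 -0.42  0.02] shift before turn(mm) [ 47.2   1.9 180.3] shift after [ 4.850e+01 -1.000e-01  1.799e+02]
[ 0.44 -0.04 -0.59  0.41 -0.59 -2.3 ]
```

carry_out(rows=[[0.005, 0.0002, 0.02, 0, 0, 0], [0.005, 0.0002, 0.02, 0, 0, 0], [0.005, 0.0002, 0.02, 0, 0, 0], [0.005, 0.0002, 0.02, 0, 0, 0], [0.005, 0.0002, 0.02, 0, 0, 0], [0.005, 0.0002, 0.02, 0, 0, 0], [0.005, 0.0002, 0.015, 0, 0, 0], [0.005, 0.0002, 0.01, 0, 0, 0], [0, 0, 0, 0, 0, 0]])

```text
clock: 13.27
ee_pos: [0.5878, 0.0129, 0.1024]
ee_rot: [-0.012, 2.618, -0.034]
ft_force: [0.4, -2.7, -0.1]
grip_width: 0.0341
grip_force: 0.0
```

```bash
python3 - <<'E'
from h import *
to([.595,.0185,.038],0,30);print(sense()["joint_positions"].round(2))
a=snapshot("scene")[120:330,120:460];w=snapshot("wrist")
a=cv2.resize(a,(486,300));w=cv2.resize(w,(400,300))
cv2.imwrite("pics/a2.png",np.vstack([a[:, :400],w]))
E
```

```text
clock 13.2667 pos [0.5878 0.0129 0.1024] F [ 0.42 -2.71 -0.05] w 0.0341
turn [-1.24  0.01  0.86] shift before turn(mm) [25.8  7.3 59.2] shift after [25.9  5.6 59.4]
[ 0.11  0.16 -0.88  1.39 -0.08 -3.05]
```

View pics/a2.png

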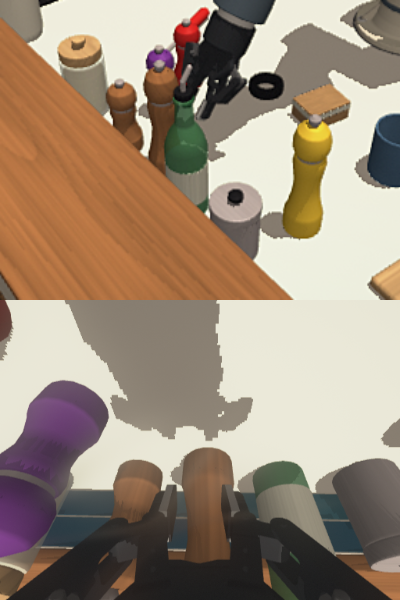

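The scene view shows the hand at the wrist's limit in this attitude (q5 ≈ -0.08). It also shows the mill at (160,120), upright next to the salt mill at (122,110), with everything else untouched. I'll switch to a near-vertical tool with the hand fully open, pushing with the outer back of the front finger, so the body stays clear of the mill. First I'll lift.

carry_out(rows=[[0, 0, -0.02, 0, 0, 0], [0, 0, -0.02, 0, 0, 0], [0, 0, -0.02, 0, 0, 0], [0, 0, -0.02, 0, 0, 0], [0, 0, -0.02, 0, 0, 0], [0, 0, -0.02, 0, 0, 0], [0, 0, 0, 0, 0, 0], [0, 0, 0, 0, 0, 0]], hand=1)

```text
clock: 14.03
ee_pos: [0.5469, 0.0128, 0.1968]
ee_rot: [0.011, 2.593, -0.038]
ft_force: [-0.4, 0.5, -1.2]
grip_width: 0.0849
grip_force: 0.0
```

```bash
cat >> h.py <<'E'
def Rt(psi,tilt):  # outer-finger push: tool x to -y, tool -y forward, leaning back by tilt
    c,s=np.cos(np.radians(tilt)),np.sin(np.radians(tilt))
    return Ro.from_euler("z",psi,degrees=True)*Ro.from_matrix(np.array([[0,-1,0],[-c,0,-s],[s,0,-c]]).T)
E
python3 - <<'E'
from h import *
to([.53,.0185,.22],0,10);print(sense()["joint_positions"].round(2))
E
```

```text
clock 14.0333 pos [0.5469 0.0128 0.1968] F [-0.38  0.47 -1.22] w 0.0849
turn [-18.13  15.52 -89.16] shift before turn(mm) [  2.3   4.9 -28.8] shift after [ -5.7  12.6 -25.8]
[ 0.42 -0.03 -0.7   0.56 -0.47 -2.45]
```

carry_out(rows=[[0.001, 0.0025, -0.0145, 0, 0, 0], [0.001, 0.0025, -0.0145, 0, 0, 0], [0, 0, 0, -1.295, 1.109, -6.369], [0, 0, 0, -1.295, 1.109, -6.369], [0, 0, 0, -1.295, 1.109, -6.369], [0, 0, 0, -1.295, 1.109, -6.369], [0, 0, 0, -1.295, 1.109, -6.369], [0, 0, 0, -1.295, 1.109, -6.369], [0, 0, 0, -1.295, 1.109, -6.369]])

```text
clock: 14.78
ee_pos: [0.5299, 0.0174, 0.2176]
ee_rot: [-1.057, 2.569, -0.116]
ft_force: [0.6, 0.1, 0.4]
grip_width: 0.0855
grip_force: 0.0
```

carry_out(rows=[[0, 0, 0, -1.295, 1.109, -6.369], [0, 0, 0, -1.295, 1.109, -6.369], [0, 0, 0, -1.295, 1.109, -6.369], [0, 0, 0, -1.295, 1.109, -6.369], [0, 0, 0, -1.295, 1.109, -6.369], [0, 0, 0, -1.295, 1.109, -6.369], [0, 0, 0, -1.295, 1.109, -6.369], [0, 0, 0, 0, 0, 0]])

```text
clock: 15.45
ee_pos: [0.5306, 0.0177, 0.2173]
ee_rot: [-2.114, 2.148, -0.184]
ft_force: [0.5, 0.1, -0.9]
grip_width: 0.0854
grip_force: 0.0
```

```bash
python3 - <<'E'
from h import *
mill();to([.55,.0185,.06],0,10);print(sense()["joint_positions"].round(2))
E
```

```text
Traceback (most recent call last):
  File "h.py", line 20, in mill
    n,l,s,c=cv2.connectedComponentsWithStats(m);i=1+np.argmax(s[1:,4]);x,y,w,hh,_=s[i]
                                                    ~~~~~~~~~^^^^^^^^^
ValueError: attempt to get argmax of an empty sequence
```

```bash
python3 - <<'E'
from h import *
to([.555,.018,.06],0,10);print(sense()["joint_positions"].round(2))
E
```

```text
clock 15.5 pos [0.5304 0.0175 0.2175] F [0.11 0.51 0.86] w 0.0853
turn [ 0.05 -0.04 -1.24] shift before turn(mm) [ -0.5   3.  159.4] shift after [ -0.5   3.1 159.4]
[ 0.37  0.12 -0.2   0.07 -1.09 -0.42]
```

carry_out(rows=[[0, 0.0003, 0.016, 0, 0, -1.2], [0, 0.0003, 0.016, 0, 0, 0], [0, 0.0003, 0.016, 0, 0, 0], [0, 0.0003, 0.016, 0, 0, 0], [0, 0.0003, 0.016, 0, 0, 0], [0, 0.0003, 0.016, 0, 0, 0], [0, 0.0003, 0.016, 0, 0, 0], [0, 0.0003, 0.016, 0, 0, 0], [0, 0.0003, 0.016, 0, 0, 0], [0, 0.0003, 0.0155, 0, 0, 0], [0, 0, 0, 0, 0, 0]])

```text
clock: 16.42
ee_pos: [0.5531, 0.0159, 0.0579]
ee_rot: [-2.129, 2.137, -0.184]
ft_force: [-0.9, -0.1, -0.6]
grip_width: 0.0855
grip_force: 0.0
```

```bash
python3 - <<'E'
from h import *
to([.555,.018,.035],0,10);print(sense()["joint_positions"].round(2))
w=snapshot("wrist");a=cv2.resize(snapshot("scene")[130:280,190:390],(800,600))
cv2.imwrite("pics/a3.png",a);cv2.imwrite("pics/w3.png",w)
E
```

```text
clock 16.4167 pos [0.5531 0.0159 0.0579] F [-0.89 -0.08 -0.61] w 0.0855
turn [ 0.25 -0.12 -0.2 ] shift before turn(mm) [-2.1  2.  22.9] shift after [-2.1  2.1 22.9]
[ 0.35  0.31 -0.41  0.09 -0.69 -0.42]
```

View pics/a3.png

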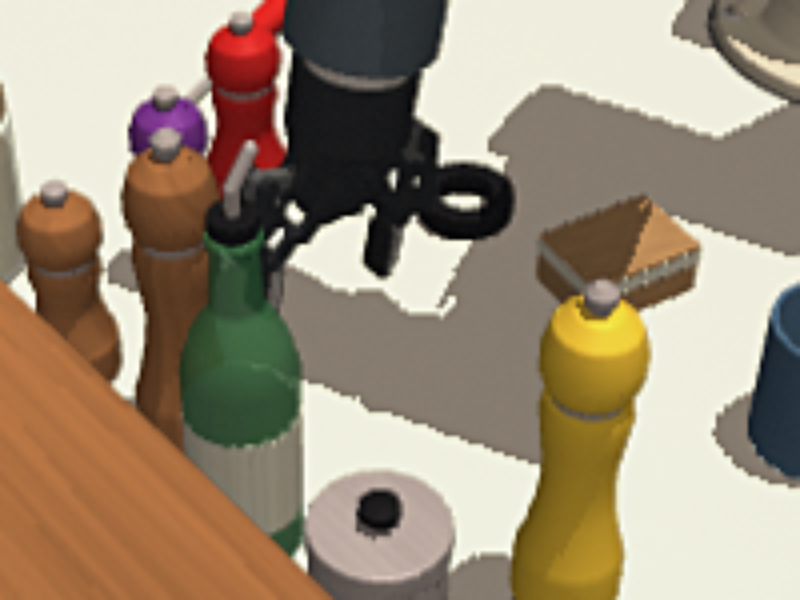

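```bash
python3 - <<'E'
from h import *
def plane(n,u,v,y):
    K,R,t=cam(n);C=-R.T@t;d=R.T@np.linalg.inv(K)@[u,v,1];return (C+d*(y-C[1])/d[1]).round(4)
for nm,(u,v) in dict(reartip=(380,274),reartipL=(366,265),rearknuckle=(428,125),fronttip=(275,303),frontknL=(247,190),frontknTop=(255,170),frontknbot=(262,265)).items():
    print(nm,plane("scene",190+u/4,130+v/4,.016))
E
```

```text
reartip [0.506  0.016  0.0342]
reartipL [0.5179 0.016  0.0481]
rearknuckle [0.47   0.016  0.1343]
fronttip [0.5903 0.016  0.0566]
frontknL [0.6081 0.016  0.1521]
frontknTop [0.6019 0.016  0.1634]
frontknbot [0.5992 0.016  0.0916]
```

View pics/w3.png

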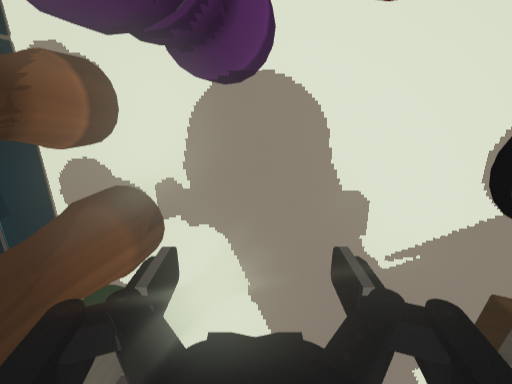

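The side view shows the front knuckle (crop 247,190) standing about 18 mm ahead of the fingertip (275,303). It would touch the mill high up, so I'm dropping this pose. Instead I'll use the flipped hand (camera behind), leaning 25° at heading -18°, where the wrist is not singular. The half-open fingers will cradle the foot.

carry_out(rows=[[0, 0, -0.016, 0, 0, 0], [0, 0, -0.018, 0, 0, 0], [0, 0, -0.018, 0, 0, 0], [0, 0, -0.018, 0, 0, 0], [0, 0, -0.018, 0, 0, 0], [0, 0, -0.018, 0, 0, 0], [0, 0, -0.018, 0, 0, 0], [0, 0, -0.018, 0, 0, 0], [0, 0, -0.016, 0, 0, 0], [0, 0, 0, 0, 0, 0]], hand=-0.2)

```text
clock: 17.35
ee_pos: [0.5294, 0.017, 0.2226]
ee_rot: [-2.124, 2.124, -0.196]
ft_force: [0.9, 0.0, 0.7]
grip_width: 0.0341
grip_force: 0.0
```

```bash
cat >> h.py <<'E'
def Rt(psi,tilt):  # flipped tool: x points backwards
    return Ro.from_euler("ZYX",[psi+180,0,180],degrees=True)*Ro.from_euler("y",-tilt,degrees=True)
E
python3 - <<'E'
from h import *
to([.602,.039,.036],-18,25);print(sense()["joint_positions"].round(2))
E
```

```text
clock 17.35 pos [0.5294 0.017  0.2226] F [0.91 0.02 0.73] w 0.0341
turn [ 16.24  -7.15 106.56] shift before turn(mm) [-21.8 -37.1 196.8] shift after [ 22.4  43.3 195.4]
[ 0.37  0.11 -0.2   0.07 -1.09 -0.4 ]
```

Turn over 16 rows.

carry_out(rows=[[0, 0, 0, 1.015, -0.447, 6.66], [0, 0, 0, 1.015, -0.447, 6.66], [0, 0, 0, 1.015, -0.447, 6.66], [0, 0, 0, 1.015, -0.447, 6.66], [0, 0, 0, 1.015, -0.447, 6.66], [0, 0, 0, 1.015, -0.447, 6.66], [0, 0, 0, 1.015, -0.447, 6.66], [0, 0, 0, 1.015, -0.447, 6.66]])

```text
clock: 18.02
ee_pos: [0.5278, 0.0167, 0.2179]
ee_rot: [-0.879, 2.688, -0.157]
ft_force: [-0.4, -0.1, 0.7]
grip_width: 0.0341
grip_force: 0.0
```

carry_out(rows=[[0, 0, 0, 1.015, -0.447, 6.66], [0, 0, 0, 1.015, -0.447, 6.66], [0, 0, 0, 1.015, -0.447, 6.66], [0, 0, 0, 1.015, -0.447, 6.66], [0, 0, 0, 1.015, -0.447, 6.66], [0, 0, 0, 1.015, -0.447, 6.66], [0, 0, 0, 1.015, -0.447, 6.66], [0, 0, 0, 1.015, -0.447, 6.66], [0, 0, 0, 0, 0, 0]])

```text
clock: 18.77
ee_pos: [0.5276, 0.0168, 0.2175]
ee_rot: [0.43, 2.682, -0.097]
ft_force: [0.2, -0.8, 0.1]
grip_width: 0.0339
grip_force: 0.0
```

```bash
python3 - <<'E'
from h import *
to([.595,.041,.08],-18,25);print(sense()["joint_positions"].round(2))
E
```

```text
clock 18.7667 pos [0.5276 0.0168 0.2175] F [ 0.15 -0.79  0.05] w 0.0339
turn [-0.23 -0.39 -0.15] shift before turn(mm) [  5.9  44.4 148.4] shift after [  6.7  43.8 148.5]
[ 0.51 -0.01 -0.54  0.45 -0.79 -2.68]
```

carry_out(rows=[[0.0007, 0.0055, 0.0186, 0, 0, 0], [0.0007, 0.0055, 0.0186, 0, 0, 0], [0.0007, 0.0055, 0.0186, 0, 0, 0], [0.0007, 0.0055, 0.0186, 0, 0, 0], [0.0007, 0.0055, 0.0186, 0, 0, 0], [0.0007, 0.0055, 0.0186, 0, 0, 0], [0.0007, 0.0055, 0.0186, 0, 0, 0], [0.0007, 0.0055, 0.0186, 0, 0, 0], [0, 0, 0, 0, 0, 0]])

```text
clock: 19.52
ee_pos: [0.5947, 0.0397, 0.0763]
ee_rot: [0.419, 2.689, -0.103]
ft_force: [0.3, -0.5, -0.9]
grip_width: 0.0342
grip_force: 0.0
```

```bash
python3 - <<'E'
from h import *
to([.602,.039,.036],-18,25);print(sense()["joint_positions"].round(2))
E
```

```text
clock 19.5167 pos [0.5947 0.0397 0.0763] F [ 0.28 -0.5  -0.85] w 0.0342
turn [-0.38 -0.64  0.39] shift before turn(mm) [10.1  1.9 39.7] shift after [10.5  1.6 39.6]
[ 0.41  0.27 -0.7   0.81 -0.4  -3.01]
```

```bash
python3 - <<'E'
from h import *
to([.602,.036,.055],-12,22)
E
```

```text
clock 19.5167 pos [0.5947 0.0397 0.0763] F [ 0.28 -0.5  -0.85] w 0.0342
turn [-2.75  2.34 -5.14] shift before turn(mm) [ 1.4 -1.1 22.8] shift after [ 0.6 -2.1 22.7]
```

carry_out(rows=[[0, 0, 0, -1.4, 1.2, -2.6], [0, 0, 0, -1.4, 1.2, -2.6], [0, 0, 0, 0, 0, 0], [0, -0.0007, 0.0076, 0, 0, 0], [0, -0.0007, 0.0076, 0, 0, 0], [0, -0.0007, 0.0076, 0, 0, 0], [0, 0, 0, 0, 0, 0]])

```text
clock: 20.1
ee_pos: [0.6024, 0.036, 0.0567]
ee_rot: [0.292, 2.742, -0.054]
ft_force: [-0.5, -0.5, -0.7]
grip_width: 0.0339
grip_force: 0.0
```

```bash
python3 - <<'E'
from h import *
to([.608,.0333,.036],-12,22);print(sense()["joint_positions"].round(2))
E
```

```text
clock 20.1 pos [0.6024 0.036  0.0567] F [-0.54 -0.53 -0.67] w 0.0339
turn [ 0.07  0.08 -0.17] shift before turn(mm) [ 2.2 -1.5 21.5] shift after [ 2.2 -1.5 21.5]
[ 0.39  0.31 -0.65  0.65 -0.35 -2.75]
```

carry_out(rows=[[0.0005, 0.0003, 0.0055, 0, 0, 0], [0.0005, 0.0003, 0.0055, 0, 0, 0], [0.0005, 0.0003, 0.0055, 0, 0, 0], [0.0005, 0.0003, 0.004, 0, 0, 0], [0, 0, 0, 0, 0, 0]])

```text
clock: 20.52
ee_pos: [0.6087, 0.0363, 0.0378]
ee_rot: [0.291, 2.742, -0.053]
ft_force: [0.4, -0.8, -0.6]
grip_width: 0.0344
grip_force: 0.0
```

```bash
python3 - <<'E'
from h import *
to([.6255,.0268,.036],-12,22);print(sense()["joint_positions"].round(2))
a=snapshot("scene")[130:280,150:300];w=snapshot("wrist")
cv2.imwrite("pics/a4.png",np.hstack([cv2.resize(a,(400,400)),cv2.resize(w,(400,300),)[:,:].copy() if 0 else cv2.copyMakeBorder(cv2.resize(w,(400,300)),0,100,0,0,0)]))
E
```

```text
clock 20.5167 pos [0.6087 0.0363 0.0378] F [ 0.38 -0.82 -0.61] w 0.0344
turn [ 0.11  0.12 -0.14] shift before turn(mm) [-16.4  -5.8   8.6] shift after [-16.4  -5.8   8.6]
[ 0.35  0.35 -0.68  0.78 -0.29 -2.86]
```

View pics/a4.png

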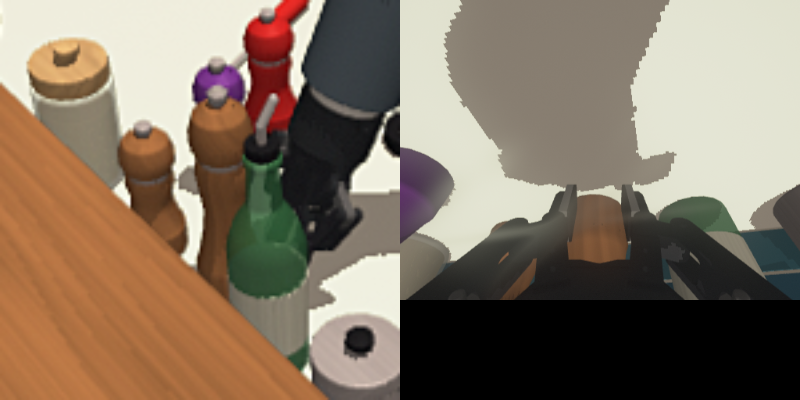

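Wrist view: the mill foot (columns 570–628) is centred between the fingertips (572 and 626). The purple mill and oil bottle are clear. Pushing gently.

carry_out(rows=[[-0.0028, 0, 0.0011, 0, 0, 0], [-0.0028, 0, 0.0011, 0, 0, 0], [-0.0028, 0, 0.0011, 0, 0, 0], [-0.0028, 0, 0.0011, 0, 0, 0], [-0.0028, 0, 0.0011, 0, 0, 0], [-0.0028, 0, 0.0011, 0, 0, 0], [-0.0027, 0.0006, 0.0011, 0, 0, 0], [-0.0027, 0.0006, 0.0011, 0, 0, 0], [-0.0027, 0.0006, 0.0011, 0, 0, 0], [-0.0027, 0.0006, 0.0011, 0, 0, 0]])

```text
clock: 21.45
ee_pos: [0.6381, 0.0317, 0.0384]
ee_rot: [0.293, 2.742, -0.054]
ft_force: [-6.1, -1.1, 4.4]
grip_width: 0.0342
grip_force: 2.9
```

```bash
cat >> h.py <<'E'
def sm():  # pepper-mill nut/head in scene view: brown blobs
    im=snapshot("scene");h=cv2.cvtColor(im,cv2.COLOR_BGR2HSV)
    m=cv2.inRange(h,(3,120,60),(16,255,255));n,l,s,c=cv2.connectedComponentsWithStats(m[150:215,190:250]);
    print("scene",[(q[:4]+[190,150,0,0]).tolist() for q in s[1:] if q[4]>60]);return im
E
python3 - <<'E'
from h import *
to([.66,.0268,.036],-12,22);print(sense()["joint_positions"].round(2));sm()
im=snapshot("top");h=cv2.cvtColor(im,cv2.COLOR_BGR2HSV);m=cv2.inRange(h,(0,100,25),(18,255,255))[136:200,236:266]
n,l,s,c=cv2.connectedComponentsWithStats(m);i=1+np.argmax(s[1:,4]);print(s[i]+[236,136,0,0,0])
E
```

```text
clock 21.45 pos [0.6381 0.0317 0.0384] F [-6.12 -1.09  4.44] w 0.0342
turn [ 0.05  0.08 -0.19] shift before turn(mm) [-19.9  -0.2  10.6] shift after [-19.9  -0.3  10.6]
[ 0.35  0.39 -0.58  0.66 -0.33 -2.73]
scene [[190, 170, 49, 45]]
[241 136  22  32 490]
```

carry_out(rows=[[-0.0027, 0.0006, 0.0011, 0, 0, 0], [-0.0027, 0.0006, 0.0011, 0, 0, 0], [-0.0027, 0.0006, 0.0011, 0, 0, 0], [-0.0018, 0.0004, 0.0007, 0, 0, 0]])

```text
clock: 21.88
ee_pos: [0.6496, 0.0324, 0.0384]
ee_rot: [0.291, 2.741, -0.052]
ft_force: [-3.8, 0.1, 0.8]
grip_width: 0.034
grip_force: 1.8
```

```bash
cat >> h.py <<'E'
def foot():
    im=snapshot("top");g=cv2.cvtColor(im,cv2.COLOR_BGR2HSV);m=cv2.inRange(g,(0,100,25),(18,255,255))[150:200,236:268]
    n,l,s,c=cv2.connectedComponentsWithStats(m);i=1+np.argmax(s[1:,4]);print("rows/cols",[(v+150,w[0]+236,w[-1]+236) for v in range(8,50) for w in [np.flatnonzero(l[v]==i)] if len(w)])
    return im
E
python3 - <<'E'
from h import *
foot();print(ray("top",252,167.5,0)+[.03,0,0])
E
```

```text
rows/cols [(158, np.int64(251), np.int64(260)), (159, np.int64(253), np.int64(260)), (160, np.int64(254), np.int64(259)), (161, np.int64(255), np.int64(259)), (162, np.int64(256), np.int64(258)), (163, np.int64(256), np.int64(257))]
[ 6.88557552e-01  2.07106725e-02 -2.22044605e-16]
```

carry_out(rows=[[-0.0018, 0.0004, 0.0007, 0, 0, 0], [-0.0018, 0.0004, 0.0007, 0, 0, 0], [-0.0018, 0.0004, 0.0007, 0, 0, 0]])

```text
clock: 22.18
ee_pos: [0.6557, 0.0328, 0.0386]
ee_rot: [0.29, 2.741, -0.052]
ft_force: [-3.3, -0.4, -0.2]
grip_width: 0.034
grip_force: 1.5
```

carry_out(rows=[[-0.0014, 0.0003, 0.0006, 0, 0, 0], [-0.0009, 0.0002, 0.0004, 0, 0, 0]])

```text
clock: 22.35
ee_pos: [0.6583, 0.0327, 0.0385]
ee_rot: [0.29, 2.741, -0.052]
ft_force: [-5.8, 0.1, 1.0]
grip_width: 0.034
grip_force: 1.6
```

carry_out(rows=[[-0.0009, 0.0002, 0.0004, 0, 0, 0], [-0.0009, 0.0002, 0.0004, 0, 0, 0]])

```text
clock: 22.52
ee_pos: [0.6599, 0.0325, 0.0385]
ee_rot: [0.29, 2.741, -0.052]
ft_force: [-6.6, -0.2, 2.5]
grip_width: 0.0341
grip_force: 1.9
```

carry_out(rows=[[-0.0009, 0.0002, 0.0004, 0, 0, 0], [-0.0009, 0.0002, 0.0004, 0, 0, 0]])

```text
clock: 22.68
ee_pos: [0.6607, 0.0321, 0.0381]
ee_rot: [0.291, 2.743, -0.054]
ft_force: [-17.4, 3.8, 9.4]
grip_width: 0.034
grip_force: 7.7
```

carry_out(rows=[[-0.0009, 0.0002, 0.0004, 0, 0, 0]])

```text
clock: 22.77
ee_pos: [0.6609, 0.032, 0.038]
ee_rot: [0.291, 2.744, -0.054]
ft_force: [-22.5, 4.9, 14.5]
grip_width: 0.034
grip_force: 10.7
```

carry_out(rows=[[-0.0009, 0.0002, 0.0004, 0, 0, 0]])

```text
clock: 22.85
ee_pos: [0.6611, 0.0319, 0.0379]
ee_rot: [0.292, 2.745, -0.055]
ft_force: [-28.3, 6.2, 17.3]
grip_width: 0.0342
grip_force: 13.4
```

The force rises at TCP x = 0.661, as predicted (0.6606), so the mill is against the ledge. Drawing back.

carry_out(rows=[[0.0018, 0, -0.0007, 0, 0, 0], [0.0018, 0, -0.0007, 0, 0, 0], [0.0028, 0, -0.0011, 0, 0, 0], [0.005, 0, -0.002, 0, 0, 0], [0.008, 0, -0.004, 0, 0, 0], [0.01, 0, -0.008, 0, 0, 0], [0.01, 0, -0.02, 0, 0, 0], [0.01, 0, -0.03, 0, 0, 0], [0.01, 0, -0.035, 0, 0, 0], [0.01, 0, -0.035, 0, 0, 0], [0.01, 0, -0.035, 0, 0, 0], [0.01, 0, -0.03, 0, 0, 0]])

```text
clock: 23.85
ee_pos: [0.5087, 0.0661, 0.1945]
ee_rot: [0.29, 2.737, -0.048]
ft_force: [0.3, 0.3, 0.7]
grip_width: 0.0339
grip_force: 0.0
```

carry_out(rows=[[0.02, 0, -0.02, 0, 0, 0], [0.02, 0, -0.02, 0, 0, 0], [0.02, 0, -0.02, 0, 0, 0], [0.02, 0, -0.02, 0, 0, 0], [0, 0, 0, 0, 0, 0], [0, 0, 0, 0, 0, 0]])

```text
clock: 24.35
ee_pos: [0.407, 0.0882, 0.237]
ee_rot: [0.287, 2.737, -0.045]
ft_force: [-0.2, 0.4, -0.1]
grip_width: 0.034
grip_force: 0.0
```

```bash
python3 - <<'E'
from h import *
im=foot();s=sense();print(s["ee_pos"],s["ft_force"])
a=cv2.resize(im[120:220,150:350],(800,400),interpolation=cv2.INTER_CUBIC);b=cv2.resize(snapshot("scene")[120:320,120:400],(280,200))
cv2.imwrite("pics/f.png",np.vstack([a,cv2.copyMakeBorder(b,0,0,0,520,0)]))
E
```

```text
rows/cols [(158, np.int64(244), np.int64(258)), (159, np.int64(245), np.int64(258)), (160, np.int64(245), np.int64(257)), (161, np.int64(247), np.int64(255)), (162, np.int64(249), np.int64(253))]
[0.40719416 0.08765565 0.23622512] [ 0.81219535  0.4107223  -0.45048534]
```

View pics/f.png

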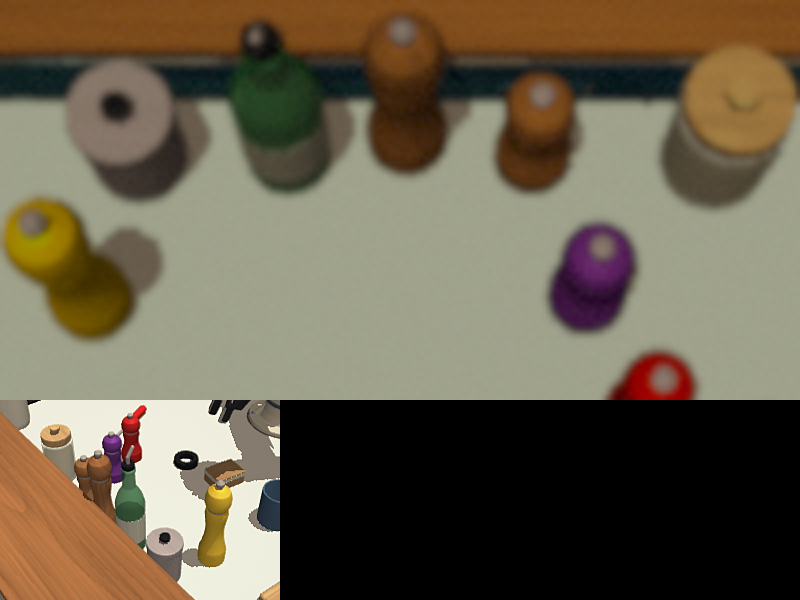

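The final picture shows the mill upright at (405,130) with its foot edge at row 162, which puts it at x ≈ 0.70, against the ledge. It stands clear of the oil bottle (285,130) and the salt mill (535,140), the other objects in view are where they were, and the hand is clear.

```bash
python3 -c "
from station import *
print(close_job())"
```

```text
the job is handed in; nothing more can be done
None
```

I pushed the pepper mill upright into the gap and back against the tiled ledge, touching neither the oil bottle nor the salt mill; the hand is clear, everything else in the last pictures stayed put, and the job is handed in.

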